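Push a culture dish under a sprung flap

TASK

Put the green culture dish away in the white dish box: press the blue pedal down with one fingertip so that the sprung flap lifts, keep it pressed, and meanwhile push the dish along its lane with the other fingertip until it is wholly inside, then let the flap close over it. The dish is only pushed, never gripped, lifted or tipped. Leave the pink dish, the jar and the eyepiece where they are.

Things in the scene. Friction and masses are not known exactly. Their poses are not given: they have to be found in the camera images.
- box: White dish box fixed to the worktop, turned up to 0.4 rad either way. Origin: on the worktop, lane's middle line, plane of the mouth; x runs along the lane into the box, z up. Lane floor 6 mm thick, x = -116 to 71 mm. Housing x = 0 to 71 mm, 69 mm wide inside, walls to z = 26 mm, inner back face at x = 66.5 mm.
- mouth (a point): Middle of the box's mouth, on the lane floor (box frame 0, 0, 6 mm); axes as the box. In front of it, at box x = -100 to 0 mm, low rails up to z = 17 mm narrow the lane from 78 to 67 mm.
- flap (a joint): Angle of the blue flap (the box's roof, rigid with the pedal), rad: 0 shut, 0.6 fully open (firm stop); 0.46 or more clears the dish. Hinged along the right (-y) wall at box y = -38, z = 18 mm. A spring shuts it from any angle; 2 to 5 N down on the middle of the pedal opens it fully.
- notch (a point): Centre of the finger notch's inner edge in the flap's front edge, 22 mm behind the mouth (flap shut: box 22, 0, 30 mm). Shut, two lips beside it at x = 10 to 13 mm hang to z = 17 and 10 mm and bar the dish. Flap fully open: the free edge stands at z = 70 mm; a fingertip in front of x = 8 mm stays clear of it, as does a gripper body above z = 75 mm. Dish's rear edge at x = 0 to 5.5 mm is home.
- pedal_mid (a point): Middle of the pedal's top: blue plate with black strip, 200 mm along the lane (box x -140 to 60 mm), 40 mm across, right (-y) of the lane. Fully pressed: level, top at box z = 10 mm (4 above lane floor), y = -46 to -86 mm. Released: slopes from z = 16 at y = -49 to z = 38 mm at y = -82. Fingers may slide along it while pressing, in front of its arms (x = 29 to 53 mm).
- dish: Green lidded culture dish (lid fast), round, 61 mm in diameter, 15 mm high, about 40 g, loose on the lane floor before the mouth. Origin: centre of its underside.
- pink_dish: Pink culture dish, 61 mm in diameter, 15 mm high, on the worktop left of the box; to be left alone. Origin: centre of underside.
- jar: White specimen jar, 56 mm in diameter, 72 mm high, left of the box; to be left alone. Origin: centre of underside.
- eyepiece: Black microscope eyepiece, 30 mm in diameter, 42 mm high, standing right of the pedal; to be left alone. Origin: centre of underside.
Mind the look-alikes: they are no part of the job. What is shaped like the dish but red is not meant. Leave any red look-alike of the box alone.

How it is judged:
On the way, in this order (a step that is already met when the one before it is completed fails the run):
1. a finger holds the flap open while the dish is still outside (value of joint flap above 0.38 rad and contact force between the fingers and box above 0.5 N and x of dish in the frame of box below -0.02 m), for 0.1 s.
2. the dish is wholly inside while a finger still holds the flap open (value of joint flap above 0.38 rad and contact force between the fingers and box above 0.5 N and x of dish in the frame of box above 0.031 m), for 0.1 s.
At the end, for the whole second after the job is handed in: The green dish lies flat on the box's floor at rest, wholly behind the plane of the mouth (centre at least 30.5 mm past it), the flap is shut (under 0.05 rad), and the pink dish, jar and eyepiece stand within 15 mm of where they were (x of dish in the frame of box between 0.0305 and 0.046 m and y of dish in the frame of box between -0.006 and 0.006 m and z of dish in the frame of box between 0.003 and 0.01 m and angle between dish's own z axis and vertical below 0.08 rad and value of joint flap below 0.05 rad and linear speed of dish below 0.01 m/s and distance of each of pink_dish, jar, eyepiece from where it was at the start of the episode below 0.015 m and angle between each of pink_dish, jar, eyepiece's own z axis and vertical below 0.1 rad); the robot touches nothing.
It fails at once if the green dish is lifted more than about 8 mm off the lane floor (z of dish in the frame of box above 0.014 m).
It fails at once if the green dish is tipped (angle between dish's own z axis and vertical above 0.25 rad).
It fails at once if the pink dish, the jar or the eyepiece is moved over 15 mm or tipped (distance of any of pink_dish, jar, eyepiece from where it was at the start of the episode above 0.015 m or angle between any of pink_dish, jar, eyepiece's own z axis and vertical above 0.3 rad).
It also fails if it takes over 48 s, if anything falls off the work surface, if the arm or the gripper's body presses on something with over 40 N, if the wrist force passes 120 N, or if a joint passes its speed limit or range.

ROBOT

A 7-joint arm with a two-finger parallel gripper is mounted at the origin on a cart in front of the work surface, level with it; the furniture and walls round the work are solid. World frame = base frame: x ahead of the robot, y to its left, z up, the work surface at z = 0. Lengths are in m, angles in rad, forces in N, time in s.
With the tool pointing down it reaches from about 0.425 to 0.875 m from the base axis. Payload 8.4 kg.
Tool frame: the origin (TCP) lies midway between the tips of the shut fingers; the grasp point (between the pads) lies 19 mm behind it (arm.grasp_offset is the distance from the TCP to the grasp point, in m); x points along the fingers, z is the direction in which the jaws open and shut, and the axes are right-handed (so a half turn about x gives the same grasp; the last joint's range is limited). The gripper opens to 87 mm and grips with 3 to 60 N. Pads are 19 mm wide; open, the fingers measure 117 mm over their backs; the gripper's body (75 mm by 190 mm) begins 51 mm behind the grasp point.
Start: joints at [1.058, 0.333, 0.04, 1.465, -0.013, 1.343, -0.059], TCP at [0.261, -0.595, 0.223] pointing down, gripper open.
Joint ranges: [-2.58, 2.58], [-0.38, 2.09], [-1.3, 1.39], [0.25, 2.4], [-1.5, 4.64], [0.08, 2.09], [-2.65, 2.65]. Speed limits (rad/s): [2.22, 2.22, 2.79, 2.79, 3.14, 3.14, 3.14].

INTERFACE

Orientations are given as a 3x3 rotation matrix whose columns are the frame's x, y, z axes.
In Python, from plant import arm gives the robot as it stands. The module is installed in compiled form; this text tells all that it offers.
- The arm moves only by the tool apply_moves, never from a script. Its argument "increments" is a list of rows, each a list of 6 numbers: the shift along the tool's x, y, z in units of 0.3 m (1.0 is 0.3 m), then the turn, a rotation vector about the tool's x, y, z in units of 0.5 rad (1.0 is 0.5 rad). A call has 1 to 20 rows; each row is the pose to reach, as a shift and turn from the pose commanded when the call began, along the tool's axes at that moment; what a row does not reach only later rows make up. A row lasts 1/10 s, in which the tool goes at most 50 mm and 8.59 degrees, less where a joint would pass 70% of its speed; a pose out of reach is approached as far as the arm can. A call with a number of a shift or a turn outside -1 to 1 is refused whole. A call with a gripper value outside its range is refused whole. "fingers" is the closure, from 0 (fully open) to 1 (shut), set as the call begins (left out, the last holds). The fingers move at their own pace and stop on an object; the grip force is fixed at half the most. Time passes only in rows, so rows that repeat a pose let the fingers close. It gives the time, the measured TCP pose, the force and the opening at its end, in the units of the state.
- arm.get_obs(): the state, without advancing time (a new reading comes with each control period).
- arm.snapshot(name): name is "scene" or "top"; returns (picture, depth): 384x512x3 uint8, blue, green, red; 384x512 float32, m along the optical axis (not along the pixel's ray), 0 where there is no reading.
- arm.camera_info(name): a dict with "camera_matrix" (3x3 intrinsics, pixels), "T" (4x4, takes a point from camera to world coordinates). Camera axes: x right, y down, z forward; pixel columns grow to the right and rows downward; lengths in m; the calibration is good to about 2 mm. A picture is of the moment at which its call begins. camera_info takes no time and is no camera call.
- arm.job_done(): hands the job in, once; it reports no verdict.
The state is a dict: "clock": time; "joint_pos": joint angles; "qd": joint speeds; "effort": joint torques, N m; "tcp_pos": TCP position; "tcp_rot": TCP orientation; "wrist_force": force on the tool from outside, world axes, zero at the start; "torque": the same for the moment, N m; "gripper_width": finger opening in m.
Only numpy, scipy, OpenCV 4.12 (cv2) and the standard library are available. Lean on these libraries where they do the work, as an engineer would, in place of code of your own. Each camera call takes 0.05 s, during which the arm holds its last target. There are 200 camera calls.

## Working session

There is one attempt and no reset: what is moved stays moved. The work goes in short steps, Python scripts to look and compute and a tool call to move; the robot and the scene stay as the last step left them, time stands still between calls to the robot, and variables do not carry over. Pictures are saved under pics/ and viewed, about 8 in all and at most 12, crops included, and the job is handed in when it is done.

Besides the shell and the picture viewer there is one more tool, called by a JSON object that holds its "api" and its "payload", one argument or row to a line. apply_moves: Moves the arm, as the interface text tells. Shifts and turns lie within -1 to 1; 1 stands for 0.3 m of shift or 0.5 rad of turn. Its arguments: {"type":"object","properties":{"increments":{"type":"array"},"fingers":{"type":"number"}},"required":["increments"]}

```bash
mkdir -p pics
cat > h.py <<'E'
import numpy as np, cv2
from plant import arm
np.set_printoptions(precision=4,suppress=True)
def shot(n):
    p,d=arm.snapshot(n); i=arm.camera_info(n); K=i["camera_matrix"];T=i["T"]
    v,u=np.mgrid[0:384,0:512]
    P=np.stack([(u-K[0][2])/K[0][0]*d,(v-K[1][2])/K[1][1]*d,d],-1)
    W=P@np.array(T)[:3,:3].T+np.array(T)[:3,3]
    return p,d,W
E
python3 - <<'E'
from h import *
for n in("scene","top"):
    p,d,W=shot(n); np.savez("pics/%s0.npz"%n,p=p,d=d,W=W)
    cv2.imwrite("pics/%s0.png"%n,p)
    i=arm.camera_info(n);print(i["camera_matrix"],i["T"])
print(arm.get_obs())
E
```

```text
[[414.6718   0.     246.2212]
 [  0.     414.6718 198.9495]
 [  0.       0.       1.    ]] [[ 0.8798 -0.356   0.315   0.2904]
 [-0.475  -0.6845  0.553  -0.4924]
 [ 0.0188 -0.6361 -0.7714  0.785 ]
 [ 0.      0.      0.      1.    ]]
[[437.8683   0.     247.4298]
 [  0.     437.8683 188.0707]
 [  0.       0.       1.    ]] [[ 0.0098 -0.9953  0.0962  0.4611]
 [-0.9997 -0.0076  0.0227  0.0146]
 [-0.0219 -0.0964 -0.9951  1.0995]
 [ 0.      0.      0.      1.    ]]
{'clock': 0.1, 'joint_pos': array([ 1.0578,  0.3339,  0.0399,  1.4662, -0.0134,  1.3433, -0.0585]), 'qd': array([ 0.0005,  0.0007,  0.0001, -0.0021, -0.0009, -0.0017, -0.0008]), 'effort': array([  0.004 , -65.7809,   1.3396, -40.4709,  -0.0597,   0.0409,
         0.    ]), 'tcp_pos': array([ 0.2611, -0.5948,  0.2217]), 'tcp_rot': array([[-0.0007,  0.9156,  0.4021],
       [ 0.0013,  0.4021, -0.9156],
       [-1.    , -0.0001, -0.0015]]), 'wrist_force': array([-0.5938,  0.3237, -0.0978]), 'torque': array([ 0.0213,  0.0166, -0.0149]), 'gripper_width': 0.08735336565626109}
```

View pics/top0.png

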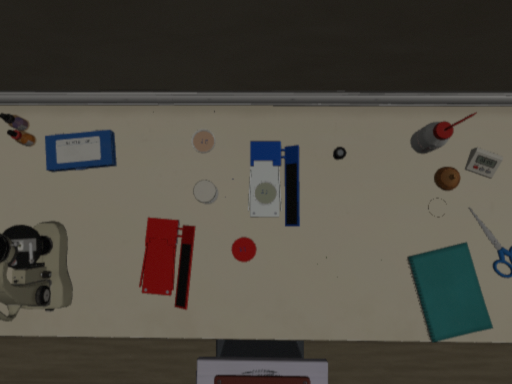

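View pics/scene0.png

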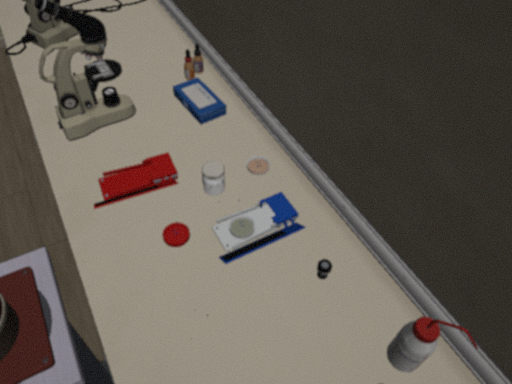

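The top picture shows the white box lane at (265,180), the blue flap at (265,153), the pedal at (292,186) and the green dish at (265,192). Look-alikes are the red dish at (244,249), the pink dish at (204,141) and the red box at (165,257). I choose the pale green dish on the white lane and check it in a close crop.

Run:
```python
from h import *
z=np.load("pics/top0.npz");p,W=z["p"],z["W"]
s=np.load("pics/scene0.npz")
a=cv2.resize(p[130:235,225:355],None,fx=6,fy=6,interpolation=cv2.INTER_CUBIC)[:, :780]
a=np.clip(a.astype(float)*1.3,0,255).astype(np.uint8)
cv2.imwrite("pics/crop1.png",a[:600])
hsv=cv2.cvtColor(p,cv2.COLOR_BGR2HSV)
roi=np.zeros(p.shape[:2],bool);roi[125:235,240:310]=1
blue=(hsv[...,0]>100)&(hsv[...,0]<135)&(hsv[...,1]>130)&roi
n,l,st,c=cv2.connectedComponentsWithStats(blue.astype(np.uint8))
for k in range(1,n):
    if st[k,4]>30:
        m=l==k; Q=W[m]; print(st[k],c[k],np.median(Q,0),Q[:,2].min(),Q[:,2].max(), cv2.minAreaRect(Q[:,:2].astype(np.float32)*1000))
# white lane
wh=(hsv[...,1]<40)&(hsv[...,2]>120)&roi
Q=W[wh];print(wh.sum(),np.percentile(Q[:,2],[5,50,95]))
for r,c_ in [(192,265),(210,265),(170,265),(205,252),(153,265),(186,292),(186,286),(186,298),(150,293),(220,292),(205,275),(205,278)]: print(r,c_,p[r,c_],W[r,c_])
```

```text
[ 251  142   48   84 1144] [278.6337 163.4196] [ 0.6447 -0.0395  0.0296] 0.013416453320285182 1.0994817598534827 ((571.1297607421875, -27.686607360839844), (219.0817413330078, 115.6982421875), 0.6199814081192017)
926 [0.0026 0.006  0.0164]
192 265 [74 85 84] [ 0.5558 -0.0043  0.0233]
210 265 [121 125 123] [ 0.5122 -0.0049  0.0062]
170 265 [120 123 122] [ 0.6128 -0.0043  0.0068]
205 252 [121 124 123] [0.5244 0.0276 0.0064]
153 265 [87 40 12] [ 0.6517 -0.0036  0.0313]
186 292 [8 9 7] [ 0.5706 -0.0703  0.0286]
186 286 [28 16  8] [ 0.5714 -0.0563  0.0193]
186 298 [76 41 26] [ 0.5699 -0.0843  0.0368]
150 293 [62 26  5] [ 0.66   -0.0728  0.0292]
220 292 [7 9 8] [ 0.4873 -0.07    0.0335]
205 275 [121 124 123] [ 0.5249 -0.0298  0.0063]
205 278 [119 123 122] [ 0.5251 -0.0374  0.0031]
```

View pics/crop1.png

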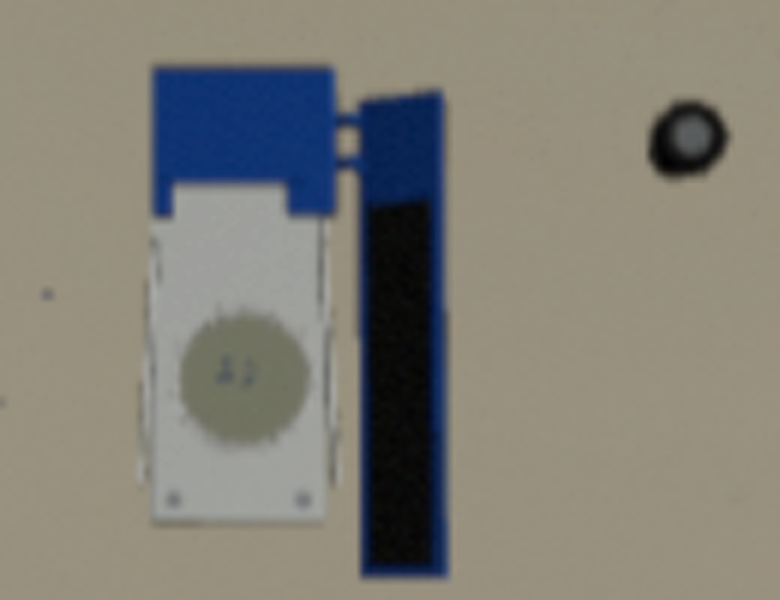

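The crop shows the pale green dish at crop (245,378), on the white lane, with the notch edge at y≈183, the lane's front edge at y≈522 and the pedal at x≈360–447. Next I fit the box pose from these features.

```bash
cat > fit.py <<'E'
from h import *
from scipy.optimize import least_squares
i=arm.camera_info("top");K=np.array(i["camera_matrix"]);T=np.array(i["T"])
def proj(P):
    c=(np.atleast_2d(P)-T[:3,3])@T[:3,:3]; q=c@K.T; return q[:,:2]/q[:,2:]
def back(uv,z):
    r=T[:3,:3]@np.linalg.solve(K,[uv[0],uv[1],1]); return T[:3,3]+r*(z-T[2,3])/r[2]
def px(a): return np.array(a)/6+np.array([225,130])-.5+1/12
if __name__=="__main__":
    obs=[((-116,0,6),(238.5,522)),((22,0,30),(231,183)),((71,0,30),(243,67)),((-140,-49,16),(362,577)),((-140,-82,38),(447,577)),((60,-82,38),(442,91)),((60,-49,16),(361,101))]
    B=np.array([o[0] for o in obs])/1000;U=np.array([px(o[1]) for o in obs])
    def w(t):c,s=np.cos(t[2]),np.sin(t[2]);return B@np.array([[c,s,0],[-s,c,0],[0,0,1]])+[t[0],t[1],0]
    r=least_squares(lambda t:(proj(w(t))-U).ravel(),[.63,0,0],loss="soft_l1",f_scale=.5)
    print(r.x,(proj(w(r.x))-U))
    z=np.load("pics/top0.npz");W=z["W"];p=z["p"].astype(int)
    m=np.zeros((384,512),bool);m[175:210,250:280]=1
    for nm,mm in (("depth",m&(W[...,2]>.0165)&(W[...,2]<.03)),("colour",m&(p.sum(2)<310))):
        (cx,cy),rad=cv2.minEnclosingCircle(np.argwhere(mm)[:,::-1].astype(np.float32))
        cc=np.argwhere(mm)[:,::-1].mean(0); d=back(cc,.021); x,y,t=r.x;c,s=np.cos(t),np.sin(t)
        print(nm,mm.sum(),cc,d,"box",c*(d[0]-x)+s*(d[1]-y),-s*(d[0]-x)+c*(d[1]-y))
    print("eyepiece",back(px((690,137)),.042),"jar",back((205,190),.072),"pink",back((204,141),.015))
E
python3 fit.py
```

```text
[ 0.612  -0.0035  0.0061] [[ 0.3519 -0.0726]
 [ 1.7665  0.1033]
 [-0.2357 -0.1212]
 [-0.2392  0.4587]
 [-0.1149  0.4181]
 [ 0.0974 -0.3982]
 [-0.4297 -0.3378]]
depth 488 [265.2643 192.5738] [ 0.5546 -0.005   0.021 ] box -0.05743095880730938 -0.0011739373764651975
colour 402 [265.709  192.4403] [ 0.5549 -0.0061  0.021 ] box -0.05709799192756451 -0.002271696350004652
eyepiece [ 0.6523 -0.1849  0.042 ] jar [0.5551 0.1382 0.072 ] pink [0.6843 0.1499 0.015 ]
```

The box sits at world (0.612, -0.0035) with yaw ≈ 0.006. The dish is at box x ≈ -57 mm, y ≈ -2 mm. The plan is a vertical tool with the jaws across the lane. One finger goes on the pedal at y ≈ -67 and the other behind the dish at y ≈ -1, which needs an opening of about 51 mm.

{"api": "apply_moves", "payload": {
  "increments": [
    [0,0.15,-0.14,0.2,0,0],
    [0,0.3,-0.27,0.4,0,0],
    [0,0.45,-0.41,0.6,0,0],
    [0,0.6,-0.55,0.816,0,0],
    [0,0.75,-0.683,0.816,0,0],
    [0,0.75,-0.683,0.816,0,0],
    [0,0.75,-0.683,0.816,0,0],
    [0,0.75,-0.683,0.816,0,0],
    [0,0.75,-0.683,0.816,0,0],
    [0,0.75,-0.683,0.816,0,0]
  ],
  "fingers": 0.416
}}

```text
clock: 1.1
tcp_pos: [0.384, -0.3185, 0.2223]
tcp_rot: [[-0.001, 1.0, 0.003], [0.0, 0.003, -1.0], [-1.0, -0.001, -0.0]]
wrist_force: [0.4, -0.1, 0.1]
gripper_width: 0.0506
```

{"api": "apply_moves", "payload": {
  "increments": [
    [0,0.07,-0.16,0,0,0],
    [0,0.14,-0.31,0,0,0],
    [0,0.2,-0.47,0,0,0],
    [0,0.27,-0.62,0,0,0],
    [0,0.34,-0.78,0,0,0],
    [0,0.407,-0.935,0,0,0],
    [0,0.407,-0.935,0,0,0],
    [0.15,0.407,-0.935,0,0,0],
    [0.3,0.407,-0.935,0,0,0],
    [0.4,0.407,-0.935,0,0,0],
    [0.5,0.407,-0.935,0,0,0],
    [0.5,0.407,-0.935,0,0,0],
    [0.5,0.407,-0.935,0,0,0]
  ]
}}

```text
clock: 2.4
tcp_pos: [0.5055, -0.0368, 0.0729]
tcp_rot: [[-0.001, 1.0, 0.004], [0.0, 0.004, -1.0], [-1.0, -0.001, -0.0]]
wrist_force: [0.5, 0.3, 0.5]
gripper_width: 0.0509
```

Run:
```python
from h import *
p,d,W=shot("scene"); q,e,V=shot("top")
a=cv2.resize(p[170:290,170:320],None,fx=4,fy=4,interpolation=cv2.INTER_CUBIC)
b=cv2.resize(q[120:240,220:320],None,fx=4,fy=4,interpolation=cv2.INTER_CUBIC)
b=cv2.resize(b,(200,480)) if 0 else b[:, :200*2]
o=np.hstack([a,b])[:, :1000]; o=cv2.resize(o,(800,int(o.shape[0]*800/o.shape[1])))
cv2.imwrite("pics/near1.png",np.clip(o.astype(float)*1.3,0,255).astype(np.uint8))
print(arm.get_obs()["tcp_pos"],arm.get_obs()["wrist_force"])
```

```text
[ 0.5067 -0.0365  0.0743] [ 0.104  -0.4553  0.1224]
```

View pics/near1.png

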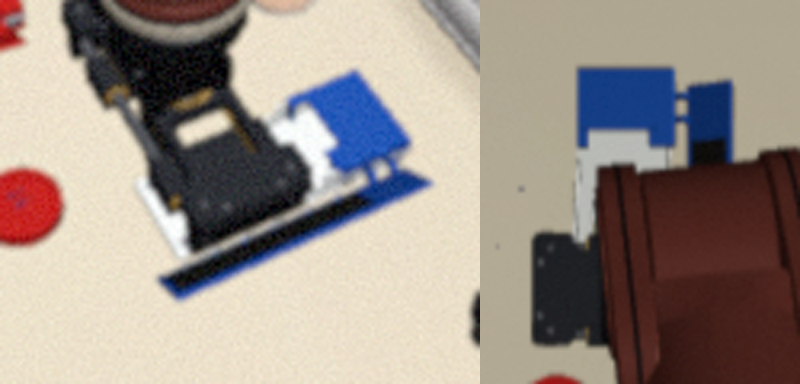

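The scene view hides the fingertips behind the gripper body, and the body's outline in the top view agrees with the TCP reading. The dish and flap are untouched, so I press down gradually.

{"api": "apply_moves", "payload": {
  "increments": [
    [0.06,0,0,0,0,0],
    [0.12,0,0,0,0,0],
    [0.14,0,0,0,0,0],
    [0.155,0,0,0,0,0],
    [0.17,0,0,0,0,0],
    [0.18,0,0,0,0,0],
    [0.19,0,0,0,0,0],
    [0.19,0,0,0,0,0]
  ]
}}

```text
clock: 3.3
tcp_pos: [0.506, -0.0358, 0.0158]
tcp_rot: [[0.001, 1.0, 0.006], [0.0, 0.006, -1.0], [-1.0, 0.001, -0.0]]
wrist_force: [1.3, -1.2, 2.6]
gripper_width: 0.0505
```

```bash
cat > look.py <<'E'
import sys
from h import *
o=[arm.get_obs() for _ in range(1)][0]
p,d,W=shot("scene"); q,e,V=shot("top")
a=cv2.resize(p[150:290,170:340],None,fx=3,fy=3,interpolation=cv2.INTER_CUBIC)
b=cv2.resize(q[130:235,230:310],(320,420),interpolation=cv2.INTER_CUBIC)[:,:290]
cv2.imwrite("pics/%s.png"%sys.argv[1],np.clip(np.hstack([a,b]).astype(float)*1.3,0,255).astype(np.uint8))
f=V[138:165,245:300]; bl=q[138:165,245:300].astype(int); m=(bl[...,0]-bl[...,2]>25)
print("top blue z max/5/50/95", np.percentile(f[m][:,2],[1,5,50,95,99]), o["clock"],o["tcp_pos"],o["wrist_force"],o["torque"])
E
python3 look.py press1
```

```text
top blue z max/5/50/95 [0.0097 0.0124 0.0346 0.0549 0.0581] 3.3 [ 0.506  -0.0358  0.0158] [ 1.3482 -1.1626  2.6494] [-0.2026 -0.317   0.0549]
```

{"api": "apply_moves", "payload": {
  "increments": [
    [0.007,0,0,0,0,0],
    [0.013,0,0,0,0,0],
    [0.018,0,0,0,0,0],
    [0.018,0,0,0,0,0]
  ]
}}

```text
clock: 3.8
tcp_pos: [0.5059, -0.0349, 0.0103]
tcp_rot: [[0.001, 1.0, 0.006], [0.001, 0.006, -1.0], [-1.0, 0.001, -0.001]]
wrist_force: [2.6, 3.0, 5.7]
gripper_width: 0.0508
```

```bash
python3 look.py press2
```

```text
top blue z max/5/50/95 [0.0002 0.0067 0.0363 0.0679 0.0707] 3.8 [ 0.5059 -0.0349  0.0103] [2.6346 2.9544 5.663 ] [ 0.6872 -0.4133  0.0327]
```

View pics/press2.png

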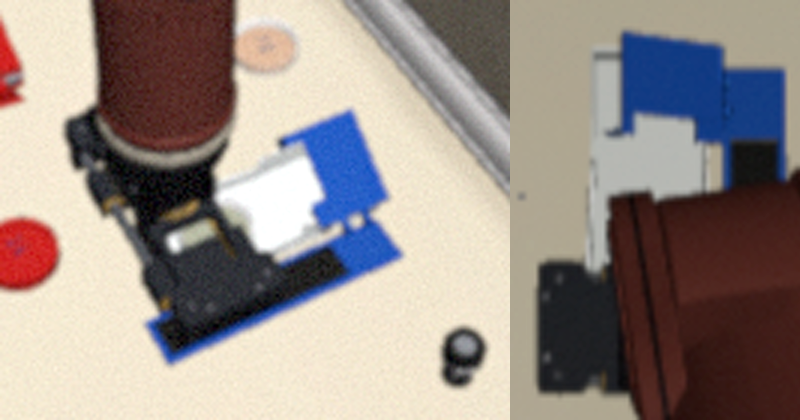

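Picture: the flap is fully open, with its edge at about 0.070 m, and the pedal is level. The dish is still outside the mouth, at about (205,230) in the crop. I push along the lane while holding the pedal.

{"api": "apply_moves", "payload": {
  "increments": [
    [0,0.017,0,0,0,0],
    [0,0.033,0,0,0,0],
    [0,0.05,0,0,0,0],
    [0,0.067,0,0,0,0],
    [0,0.083,0,0,0,0],
    [0,0.1,0,0,0,0],
    [0,0.117,0,0,0,0],
    [0,0.133,0,0,0,0],
    [0,0.15,0,0,0,0],
    [0,0.167,0,0,0,0],
    [0,0.183,0,0,0,0],
    [0,0.2,0,0,0,0],
    [0,0.2,0,0,0,0]
  ]
}}

```text
clock: 5.2
tcp_pos: [0.5621, -0.0367, 0.0099]
tcp_rot: [[-0.007, 1.0, 0.004], [-0.002, 0.004, -1.0], [-1.0, -0.007, 0.002]]
wrist_force: [-13.9, -2.0, 20.2]
gripper_width: 0.0509
```

```bash
python3 look.py push1
```

```text
top blue z max/5/50/95 [0.0258 0.0354 0.0557 0.0698 0.0713] 5.2 [ 0.5621 -0.0367  0.0099] [-13.9375  -2.01    20.2119] [-0.9612  3.297  -0.4256]
```

View pics/push1.png

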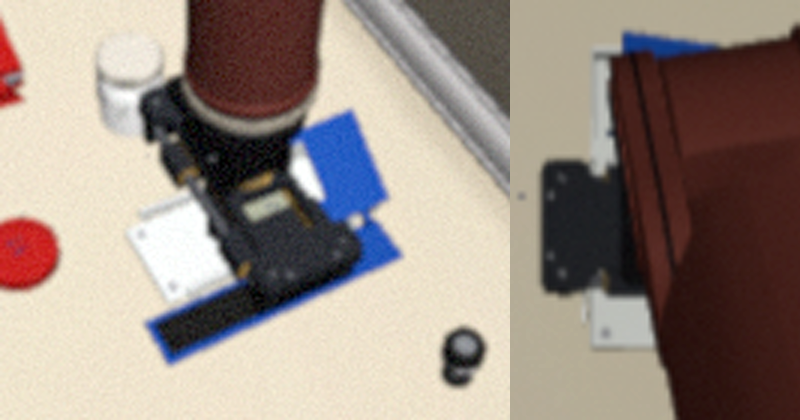

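Picture: the flap is still open (edge at about 0.070 m), and the tool is midway along the lane with the dish hidden under it. The press has grown to 20 N with 14 N of drag, so I ease off a little before going on.

{"api": "apply_moves", "payload": {
  "increments": [
    [-0.004,0,0,0,0,0],
    [-0.005,0,0,0,0,0],
    [-0.005,0,0,0,0,0]
  ]
}}

```text
clock: 5.6
tcp_pos: [0.5645, -0.0359, 0.0111]
tcp_rot: [[-0.002, 1.0, 0.005], [-0.0, 0.005, -1.0], [-1.0, -0.002, 0.0]]
wrist_force: [-1.3, -0.7, 3.3]
gripper_width: 0.0506
```

```bash
python3 look.py ease
```

```text
top blue z max/5/50/95 [-0.0011  0.0359  0.0542  0.0669  0.0684] 5.6 [ 0.5645 -0.0359  0.0111] [-1.2695 -0.6742  3.263 ] [-0.2586  0.5165 -0.0614]
```

{"api": "apply_moves", "payload": {
  "increments": [
    [0,0.017,0,0,0,0],
    [0,0.033,0,0,0,0],
    [0,0.05,0,0,0,0],
    [0,0.067,0,0,0,0],
    [0,0.083,0,0,0,0],
    [0,0.1,0,0,0,0],
    [0,0.11,0,0,0,0],
    [0,0.12,0,0,0,0],
    [0,0.12,0,0,0,0],
    [0,0.12,0,0,0,0]
  ]
}}

```text
clock: 6.7
tcp_pos: [0.602, -0.0353, 0.0119]
tcp_rot: [[0.001, 1.0, 0.006], [0.0, 0.006, -1.0], [-1.0, 0.001, -0.0]]
wrist_force: [-0.5, -0.4, 2.7]
gripper_width: 0.0511
```

```bash
python3 look.py push2
python3 - <<'E'
import cv2;import numpy as np
from h import *
p,d,W=shot("scene");np.savez("pics/s2.npz",p=p,W=W)
cv2.imwrite("pics/push2b.png",np.clip(cv2.resize(p[170:270,200:320],None,fx=6,fy=6,interpolation=cv2.INTER_CUBIC).astype(float)*1.3,0,255).astype(np.uint8))
E
```

```text
Traceback (most recent call last):
  File "look.py", line 9, in <module>
    print("top blue z max/5/50/95", np.percentile(f[m][:,2],[1,5,50,95,99]), o["clock"],o["tcp_pos"],o["wrist_force"],o["torque"])
                                    ~~~~~~~~~~~~~^^^^^^^^^^^^^^^^^^^^^^^^^^
IndexError: index -1 is out of bounds for axis 0 with size 0
```

View pics/push2b.png

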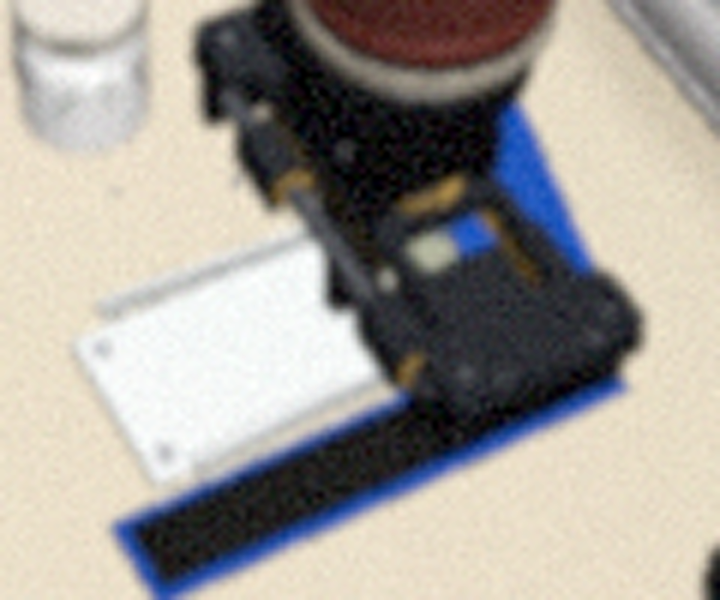

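Picture: the flap is still up. The dish's greenish rim shows through the gripper window at crop (432,250), under the raised flap. A last push of a few millimetres remains.

{"api": "apply_moves", "payload": {
  "increments": [
    [0.003,0.004,0,0,0,0],
    [0.003,0.008,0,0,0,0],
    [0.003,0.012,0,0,0,0],
    [0.003,0.016,0,0,0,0],
    [0.003,0.016,0,0,0,0],
    [0.003,0.016,0,0,0,0]
  ]
}}

```text
clock: 7.45
tcp_pos: [0.6063, -0.0353, 0.0107]
tcp_rot: [[0.0, 1.0, 0.006], [0.0, 0.006, -1.0], [-1.0, 0.0, -0.0]]
wrist_force: [-2.2, 0.5, 3.2]
gripper_width: 0.0508
```

Run:
```python
from h import *
o=arm.get_obs();print(o["clock"],o["tcp_pos"],o["wrist_force"])
p,d,W=shot("scene");pi=p.astype(int)
r=slice(200,225),slice(262,290)
m=(abs(W[r][...,2]-.021)<.004); Q=W[r][m]; print(m.sum(), Q.min(0) if len(Q) else 0,Q.max(0) if len(Q) else 0)
for v in range(206,219,2): print([ (tuple(pi[v,u]),tuple(np.round(W[v,u]*1000).astype(int).tolist())) for u in (268,271,274,277)])
```

```text
7.45 [ 0.6063 -0.0353  0.0107] [-2.1894  0.5134  3.2287]
31 [ 0.6129 -0.0141  0.0189] [ 0.649  -0.      0.0249]
[((np.int64(40), np.int64(38), np.int64(33)), (589, -58, 128)), ((np.int64(39), np.int64(34), np.int64(31)), (596, -59, 125)), ((np.int64(34), np.int64(29), np.int64(27)), (603, -59, 120)), ((np.int64(81), np.int64(44), np.int64(22)), (611, -59, 116))]
[((np.int64(43), np.int64(42), np.int64(38)), (587, -61, 126)), ((np.int64(44), np.int64(49), np.int64(46)), (597, -58, 116)), ((np.int64(87), np.int64(79), np.int64(71)), (645, -2, 25)), ((np.int64(140), np.int64(64), np.int64(26)), (640, -20, 49))]
[((np.int64(37), np.int64(44), np.int64(41)), (586, -65, 124)), ((np.int64(107), np.int64(121), np.int64(118)), (637, -2, 22)), ((np.int64(120), np.int64(133), np.int64(127)), (644, -5, 22)), ((np.int64(147), np.int64(72), np.int64(35)), (639, -23, 45))]
[((np.int64(39), np.int64(33), np.int64(39)), (583, -69, 124)), ((np.int64(108), np.int64(122), np.int64(119)), (587, -74, 127)), ((np.int64(115), np.int64(133), np.int64(128)), (640, -11, 23)), ((np.int64(111), np.int64(68), np.int64(57)), (637, -26, 43))]
[((np.int64(24), np.int64(21), np.int64(20)), (581, -72, 122)), ((np.int64(59), np.int64(62), np.int64(59)), (586, -76, 124)), ((np.int64(85), np.int64(94), np.int64(91)), (600, -67, 105)), ((np.int64(52), np.int64(43), np.int64(47)), (606, -69, 104))]
[((np.int64(48), np.int64(52), np.int64(49)), (581, -73, 116)), ((np.int64(39), np.int64(34), np.int64(32)), (582, -81, 126)), ((np.int64(40), np.int64(36), np.int64(32)), (588, -84, 125)), ((np.int64(47), np.int64(43), np.int64(42)), (603, -74, 105))]
[((np.int64(41), np.int64(42), np.int64(38)), (583, -70, 106)), ((np.int64(37), np.int64(36), np.int64(32)), (581, -85, 124)), ((np.int64(35), np.int64(33), np.int64(29)), (587, -87, 123)), ((np.int64(44), np.int64(35), np.int64(37)), (599, -79, 106))]
```

The finger front is at about box x +4 mm. Keeping the pedal pressed, I back off along it to see where the dish sits before letting the flap shut.

{"api": "apply_moves", "payload": {
  "increments": [
    [0,-0.03,0,0,0,0],
    [0,-0.07,0,0,0,0],
    [0,-0.12,0,0,0,0],
    [0,-0.18,0,0,0,0],
    [0,-0.24,0,0,0,0],
    [0,-0.3,0,0,0,0],
    [0,-0.3,0,0,0,0]
  ]
}}

```text
clock: 8.2
tcp_pos: [0.5137, -0.0361, 0.0108]
tcp_rot: [[-0.001, 1.0, 0.006], [-0.001, 0.006, -1.0], [-1.0, -0.001, 0.001]]
wrist_force: [-3.6, 0.3, 3.4]
gripper_width: 0.0508
```

```bash
python3 look.py back1
python3 - <<'E'
from h import *
from scipy.optimize import least_squares
p,d,W=shot("scene")
cv2.imwrite("pics/back1b.png",np.clip(cv2.resize(p[170:270,230:330],None,fx=6,fy=6,interpolation=cv2.INTER_CUBIC).astype(float)*1.3,0,255).astype(np.uint8))
m=(abs(W[...,2]-.021)<.003)&(W[...,0]>.6)&(W[...,0]<.69)&(abs(W[...,1]+.0035)<.03)
Q=W[m];print(m.sum(),Q.min(0),Q.max(0),[ (round(y,3),Q[abs(Q[:,1]-y)<.003][:,0].min().round(4)) for y in (-.02,-.01,-.0035,.005,.015) if (abs(Q[:,1]-y)<.003).any()])
E
```

```text
top blue z max/5/50/95 [0.0005 0.0075 0.0368 0.0663 0.0698] 8.2 [ 0.5137 -0.0361  0.0108] [-3.6179  0.284   3.4363] [-0.0472  0.6232 -0.0959]
149 [ 0.6167 -0.0292  0.018 ] [0.6536 0.0217 0.024 ] [(-0.02, np.float64(0.6176)), (-0.01, np.float64(0.6167)), (-0.004, np.float64(0.6176)), (0.005, np.float64(0.6208)), (0.015, np.float64(0.6269))]
```

View pics/back1b.png

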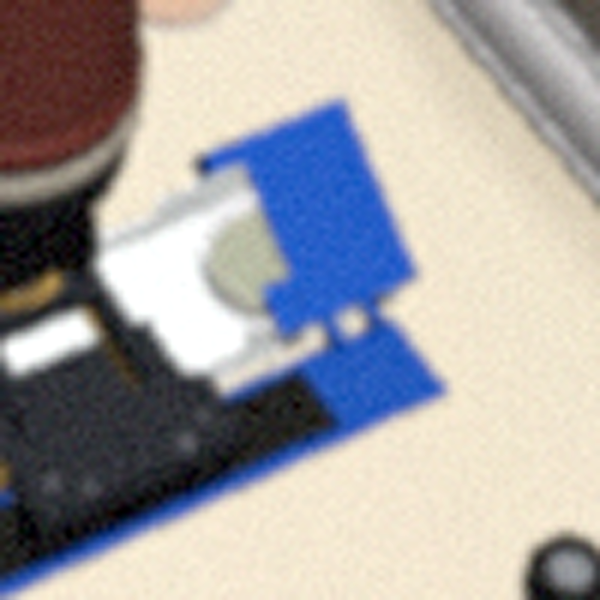

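Picture: the dish lies flat under the raised flap, at about crop (245,265). Its rear edge is at world x ≈ 0.6167, about box +4.5 mm, so it is home. I raise the finger slowly to let the flap close.

{"api": "apply_moves", "payload": {
  "increments": [
    [-0.01,0,0,0,0,0],
    [-0.02,0,0,0,0,0],
    [-0.03,0,0,0,0,0],
    [-0.04,0,0,0,0,0],
    [-0.05,0,0,0,0,0],
    [-0.06,0,0,0,0,0],
    [-0.07,0,0,0,0,0],
    [-0.08,0,0,0,0,0],
    [-0.09,0,0,0,0,0],
    [-0.1,0,0,0,0,0],
    [-0.2,0,0,0,0,0],
    [-0.35,0,0,0,0,0],
    [-0.5,0,0,0,0,0],
    [-0.6,0,0,0,0,0],
    [-0.6,-0.1,0.15,0,0,0],
    [-0.6,-0.1,0.3,0,0,0],
    [-0.6,-0.1,0.45,0,0,0],
    [-0.6,-0.1,0.6,0,0,0],
    [-0.6,-0.1,0.75,0,0,0],
    [-0.6,-0.1,0.75,0,0,0]
  ]
}}

```text
clock: 10.35
tcp_pos: [0.4856, -0.268, 0.1905]
tcp_rot: [[-0.001, 1.0, -0.003], [-0.002, -0.003, -1.0], [-1.0, -0.001, 0.002]]
wrist_force: [0.9, 0.0, -1.0]
gripper_width: 0.0508
```

Run:
```python
from h import *
z=np.load("pics/top0.npz");o=arm.get_obs();print(o["clock"],o["tcp_pos"],o["wrist_force"],o["qd"])
p,d,W=shot("top");np.savez("pics/top1.npz",p=p,W=W)
r=slice(142,166),slice(251,281)
b=lambda q:(q[r].astype(int)[...,0]-q[r].astype(int)[...,2]>30)
for q,w in((z["p"],z["W"]),(p,W)):
    m=b(q);print(m.sum(),np.percentile(w[r][m][:,2],[5,50,95]))
    # tilt across y of roof
    Q=w[r][m];Q=Q[Q[:,2]>.02];A=np.c_[Q[:,:2],np.ones(len(Q))];print("slope",np.linalg.lstsq(A,Q[:,2],rcond=None)[0])
for n,s in(("pink",np.s_[128:155,190:218]),("jar",np.s_[176:204,190:220]),("eyep",np.s_[144:162,330:350])):
    print(n,"diff",np.abs(p[s].astype(int)-z["p"][s]).mean())
a=cv2.resize(p[130:235,225:355],None,fx=6,fy=6,interpolation=cv2.INTER_CUBIC)[:600]
cv2.imwrite("pics/end.png",np.clip(a.astype(float)*1.3,0,255).astype(np.uint8))
```

```text
10.35 [ 0.4856 -0.268   0.1905] [ 0.8581  0.0086 -1.0075] [-0.0446 -0.0303 -0.085   0.0426 -0.0383  0.0094 -0.0693]
604 [0.0264 0.0295 0.0327]
slope [-2.4409  0.2662  1.6333]
583 [0.0291 0.0369 0.045 ]
slope [-1.9638  0.3669  1.3261]
pink diff 4.668871252204585
jar diff 4.961507936507936
eyep diff 3.922222222222222
```

View pics/end.png

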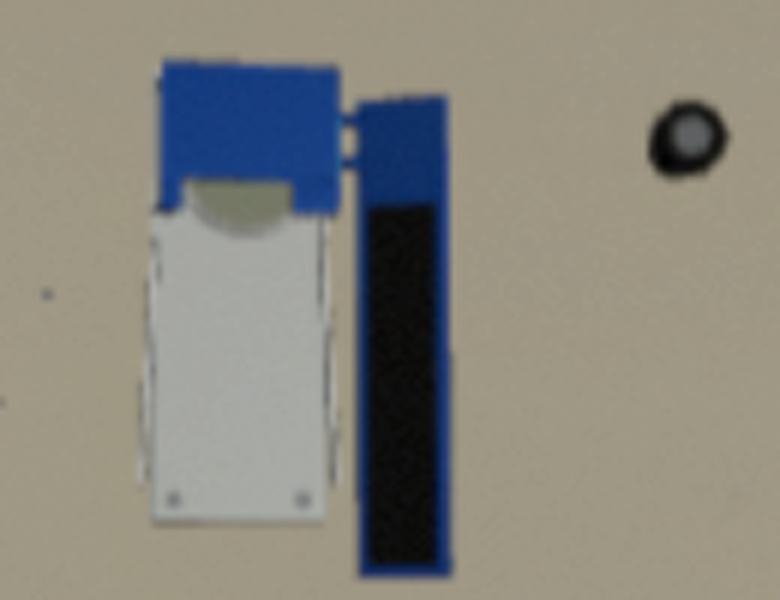

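Picture: the dish shows in the notch at about crop (240,215), with its rear edge near y ≈ 233. The flap isn't fully shut, with its free edge at about 45 mm. It may still be closing or it may be resting on the dish, so I wait and measure.

{"api": "apply_moves", "payload": {
  "increments": [
    [0,0,0,0,0,0],
    [0,0,0,0,0,0],
    [0,0,0,0,0,0],
    [0,0,0,0,0,0],
    [0,0,0,0,0,0],
    [0,0,0,0,0,0],
    [0,0,0,0,0,0],
    [0,0,0,0,0,0],
    [0,0,0,0,0,0],
    [0,0,0,0,0,0]
  ]
}}

```text
clock: 11.4
tcp_pos: [0.4875, -0.261, 0.1907]
tcp_rot: [[-0.0, 1.0, 0.006], [0.0, 0.006, -1.0], [-1.0, -0.0, -0.0]]
wrist_force: [0.1, 0.4, 0.1]
gripper_width: 0.0508
```

```bash
cat > chk.py <<'E'
from fit import *
p,d,W=shot("top");r=slice(138,166),slice(248,284)
q=p.astype(int);m=np.zeros((384,512),bool);m[r]=(q[r][...,0]-q[r][...,2]>30);Q=W[m]
for y in(.028,.015,0,-.015,-.03):
    s=abs(Q[:,1]-y)<.004;print("roof y",y,np.median(Q[s][:,2]).round(4),end="; ")
g=np.zeros((384,512),bool);g[156:176,250:282]=(q[156:176,250:282].sum(2)<310)&(abs(q[156:176,250:282,0]-q[156:176,250:282,2])<25)
n,l,st,c=cv2.connectedComponentsWithStats(g.astype(np.uint8));k=1+st[1:,4].argmax();print("\ndish patch",st[k])
E_=[];
for u in range(255,276):
    col=p[155:185,u].astype(float).sum(1);v=np.where((l[:,u]==k))[0]
    if len(v): E_.append(back((u,v.max()+.5),.021)[:2])
E_=np.array(E_);x0=np.array([.6121,-.0035])
f=least_squares(lambda t:np.hypot(*(E_-t).T)-.0305,[.645,-.0035],loss="soft_l1",f_scale=.001);print("centre",f.x,"box",f.x-[.612,-.0035+.0002],"rms",np.sqrt(np.mean(f.fun**2)))
z=abs(W[...,2]-.021)<.004;G=W[(l==k)];print("dish z",np.percentile(G[:,2],[10,50,90]))
E
python3 chk.py
```

```text
roof y 0.028 0.0442; roof y 0.015 0.0418; roof y 0 0.0383; roof y -0.015 0.035; roof y -0.03 0.0315; 
dish patch [256 160  18   9 127]
centre [ 0.6459 -0.0047] box [ 0.0339 -0.0014] rms 0.0015569818415276588
dish z [0.0183 0.0211 0.0251]
```

The flap is stationary at about 0.22 rad, so a lip must be resting on the dish. I take one averaged close look to find where.

Run:
```python
from h import *
A=np.mean([arm.snapshot("top")[0].astype(float) for _ in range(8)],0)
B=np.mean([arm.snapshot("scene")[0].astype(float) for _ in range(8)],0)
np.savez("pics/avg.npz",A=A,B=B)
a=cv2.resize(A[136:184,246:286],(480,576),interpolation=cv2.INTER_CUBIC)[:, :400]
b=cv2.resize(B[185:257,225:275],(400,576),interpolation=cv2.INTER_CUBIC)
b=cv2.resize(B[180:252,250:300],(400,576),interpolation=cv2.INTER_CUBIC)
cv2.imwrite("pics/lip.png",np.clip(np.hstack([a,b])*1.4,0,255).astype(np.uint8))
```

```text
(no output)
```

View pics/lip.png

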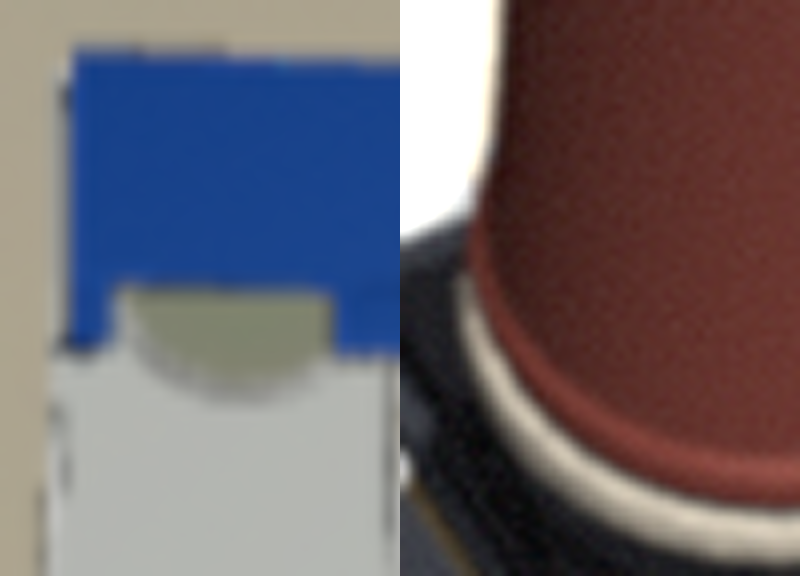

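Picture: the right tab of the flap (inner edge at x ≈ 333, box y ≈ -20 mm) lies over the dish's right-rear edge. A contact angle of 0.22 rad also matches the 17 mm lip resting on the dish there. So the dish must go right to the back wall and a few mm left (+y). I press again with a narrower opening, so the pushing finger works right of the dish's middle.

{"api": "apply_moves", "payload": {
  "increments": [
    [0,0.015,-0.15,0,0,0],
    [0,0.03,-0.3,0,0,0],
    [0,0.045,-0.45,0,0,0],
    [0,0.06,-0.6,0,0,0],
    [0,0.077,-0.718,0,0,0],
    [0.1,0.077,-0.718,0,0,0],
    [0.25,0.077,-0.718,0,0,0],
    [0.38,0.077,-0.718,0,0,0],
    [0.48,0.077,-0.718,0,0,0],
    [0.52,0.077,-0.718,0,0,0],
    [0.535,0.077,-0.718,0,0,0],
    [0.55,0.077,-0.718,0,0,0],
    [0.565,0.077,-0.718,0,0,0],
    [0.575,0.077,-0.718,0,0,0],
    [0.585,0.077,-0.718,0,0,0],
    [0.592,0.077,-0.718,0,0,0],
    [0.6,0.077,-0.718,0,0,0],
    [0.6,0.077,-0.718,0,0,0]
  ],
  "fingers": 0.542
}}

```text
clock: 14.05
tcp_pos: [0.5098, -0.0451, 0.0109]
tcp_rot: [[0.001, 1.0, 0.006], [0.0, 0.006, -1.0], [-1.0, 0.001, -0.0]]
wrist_force: [2.5, 1.3, 3.0]
gripper_width: 0.0397
```

```bash
python3 look.py re1
```

```text
top blue z max/5/50/95 [0.0024 0.0077 0.0365 0.0659 0.0693] 14.05 [ 0.5098 -0.0451  0.0109] [2.5399 1.3167 3.045 ] [ 0.1134 -0.5067 -0.0029]
```

{"api": "apply_moves", "payload": {
  "increments": [
    [0,0.04,0,0,0,0],
    [0,0.08,0,0,0,0],
    [0,0.12,0,0,0,0],
    [0,0.16,0,0,0,0],
    [0,0.2,0,0,0,0],
    [0,0.24,0,0,0,0],
    [0,0.27,0,0,0,0],
    [0,0.295,0,0,0,0],
    [0,0.305,0,0,0,0],
    [0,0.312,0,0,0,0],
    [0,0.318,0,0,0,0],
    [0,0.324,0,0,0,0],
    [0,0.33,0,0,0,0],
    [0,0.33,0,0,0,0],
    [0,0.33,0,0,0,0]
  ]
}}

```text
clock: 15.65
tcp_pos: [0.6086, -0.0449, 0.0109]
tcp_rot: [[0.0, 1.0, 0.006], [-0.0, 0.006, -1.0], [-1.0, 0.0, 0.0]]
wrist_force: [-1.3, -1.1, 3.6]
gripper_width: 0.0399
```

{"api": "apply_moves", "payload": {
  "increments": [
    [0,0.003,0,0,0,0],
    [0,0.005,0,0,0,0],
    [0,0.005,-0.004,0,0,0],
    [0,0.005,-0.008,0,0,0],
    [0,0.005,-0.012,0,0,0],
    [0,0.005,-0.016,0,0,0],
    [0,0.005,-0.02,0,0,0],
    [0,0.005,-0.024,0,0,0],
    [0,0.005,-0.024,0,0,0]
  ]
}}

```text
clock: 16.55
tcp_pos: [0.6098, -0.0375, 0.0108]
tcp_rot: [[-0.0, 1.0, 0.006], [-0.0, 0.006, -1.0], [-1.0, -0.0, 0.0]]
wrist_force: [-0.9, -2.4, 4.1]
gripper_width: 0.0397
```

{"api": "apply_moves", "payload": {
  "increments": [
    [0,-0.02,0,0,0,0],
    [0,-0.06,0,0,0,0],
    [0,-0.12,0,0,0,0],
    [0,-0.18,0,0,0,0],
    [0,-0.24,0,0,0,0],
    [0,-0.3,0,0,0,0],
    [0,-0.333,0,0,0,0],
    [0,-0.333,0,0,0,0]
  ]
}}

```text
clock: 17.35
tcp_pos: [0.5089, -0.0377, 0.011]
tcp_rot: [[-0.001, 1.0, 0.006], [0.0, 0.006, -1.0], [-1.0, -0.001, -0.0]]
wrist_force: [-3.2, 1.1, 3.8]
gripper_width: 0.0402
```

```bash
python3 look.py re2
cat > ctr.py <<'E'
from fit import *
A=np.mean([arm.snapshot("top")[0].astype(float) for _ in range(4)],0); np.save("pics/A.npy",A)
# rear edge of the dish by steepest green/white contrast down each column
E_=[]
for u in range(256,275):
    c=A[:,u].sum(1); g=np.diff(c)[158:178]; v=g.argmax()
    if g[v]>30: 
        w=np.clip(g[max(v-1,0):v+2],0,None); E_.append((u,158+.5+v+((w*np.arange(-1,len(w)-1)).sum()/w.sum())))
P=np.array([back(e,.021)[:2] for e in E_])
f=least_squares(lambda t:np.hypot(*(P-t).T)-.0305,[.645,-.0035],loss="soft_l1",f_scale=.0007)
print(np.round(E_,1).tolist());print("box centre mm",1000*(f.x-[.612,-.0033]),"res",np.round(f.fun*1000,1))
E
python3 ctr.py
```

```text
top blue z max/5/50/95 [0.0014 0.0079 0.0366 0.0663 0.7499] 17.35 [ 0.5089 -0.0377  0.011 ] [-3.1872  1.097   3.8339] [ 0.3046  0.8048 -0.1222]
[[256.0, 163.9], [257.0, 163.8], [258.0, 163.6], [259.0, 162.8], [260.0, 167.2], [261.0, 167.4], [262.0, 167.6], [263.0, 168.1], [264.0, 168.1], [265.0, 168.1], [266.0, 167.5], [267.0, 158.0], [268.0, 158.0], [269.0, 157.9], [270.0, 157.9], [271.0, 157.9], [272.0, 159.5], [273.0, 159.6], [274.0, 159.4]]
box centre mm [36.0539 10.8167] res [ -5.8  -7.   -8.4 -11.   -0.2   0.3   1.    2.7   3.3   4.    3.4 -12.7
 -10.4  -8.1  -5.7  -3.3   0.2   2.6   4.9]
```

{"api": "apply_moves", "payload": {
  "increments": [
    [-0.015,0,0,0,0,0],
    [-0.03,0,0,0,0,0],
    [-0.045,0,0,0,0,0],
    [-0.06,0,0,0,0,0],
    [-0.075,0,0,0,0,0],
    [-0.09,0,0,0,0,0],
    [-0.12,0,0,0,0,0],
    [-0.15,0,0,0,0,0],
    [-0.2,0,0,0,0,0],
    [-0.2,0,0,0,0,0]
  ]
}}

```text
clock: 18.65
tcp_pos: [0.5115, -0.0383, 0.073]
tcp_rot: [[0.004, 1.0, 0.006], [-0.0, 0.006, -1.0], [-1.0, 0.004, 0.0]]
wrist_force: [0.1, 0.6, -0.4]
gripper_width: 0.0399
```

```bash
python3 chk.py
python3 - <<'E'
from h import *
A=np.mean([arm.snapshot("top")[0].astype(float) for _ in range(5)],0)
a=cv2.resize(A[136:184,246:296],(600,576),interpolation=cv2.INTER_CUBIC)
cv2.imwrite("pics/lip2.png",np.clip(a*1.4,0,255).astype(np.uint8))
E
```

```text
roof y 0.028 0.0293; roof y 0.015 0.03; roof y 0 0.0293; roof y -0.015 0.0294; roof y -0.03 0.0303; 
dish patch [256 161  26  15 174]
centre [ 0.6314 -0.0097] box [ 0.0194 -0.0064] rms 0.005800235600831572
dish z [0.0152 0.023  0.4704]
```

View pics/lip2.png

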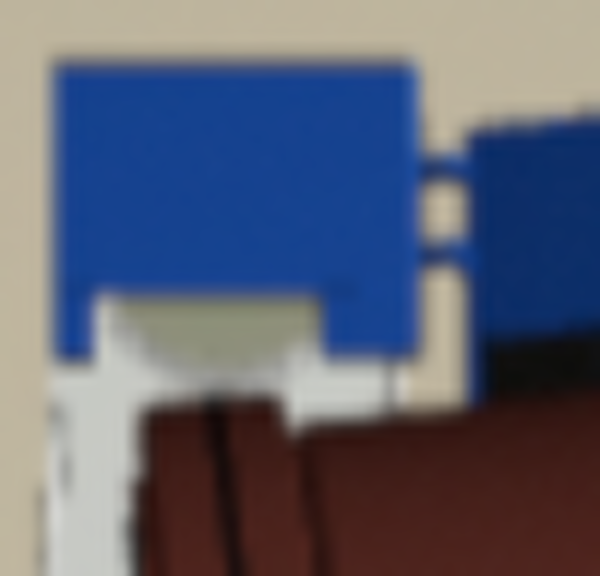

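Picture: the flap lies level, with the roof at 29–30 mm across its whole width, and the dish arc is in the notch, clear of both tabs. I move the arm clear and do the last checks.

{"api": "apply_moves", "payload": {
  "increments": [
    [-0.15,0,0,0,0,0],
    [-0.3,0,0,0,0,0],
    [-0.4,0,0.1,0,0,0],
    [-0.4,0,0.25,0,0,0],
    [-0.4,0,0.4,0,0,0],
    [-0.4,0,0.55,0,0,0],
    [-0.4,0,0.7,0,0,0],
    [-0.4,0,0.8,0,0,0],
    [-0.4,0,0.8,0,0,0],
    [-0.4,0,0.8,0,0,0],
    [-0.4,0,0.8,0,0,0],
    [-0.4,0,0.8,0,0,0]
  ]
}}

```text
clock: 20.15
tcp_pos: [0.5117, -0.2767, 0.1907]
tcp_rot: [[0.0, 1.0, 0.008], [0.0, 0.008, -1.0], [-1.0, 0.0, -0.0]]
wrist_force: [0.1, -0.7, 0.7]
gripper_width: 0.0399
```

```bash
python3 chk.py
python3 - <<'E'
from h import *
z=np.load("pics/top0.npz")["p"];o=arm.get_obs();print(o["clock"],o["tcp_pos"],o["wrist_force"])
p=arm.snapshot("top")[0]
for n,(r,c) in(("pink",(141,204)),("jar",(190,205)),("eyep",(153,339))):
    t=cv2.matchTemplate(p[r-28:r+28,c-28:c+28],z[r-16:r+16,c-16:c+16],cv2.TM_CCOEFF_NORMED);k=np.unravel_index(t.argmax(),t.shape);print(n,"shift px",np.array(k)-12,t.max().round(3))
E
```

```text
roof y 0.028 0.0298; roof y 0.015 0.0302; roof y 0 0.0301; roof y -0.015 0.0296; roof y -0.03 0.0299; 
dish patch [254 158  28  18 124]
centre [ 0.6477 -0.004 ] box [ 0.0357 -0.0007] rms 0.0024692250355924043
dish z [0.0076 0.0208 0.0236]
20.2 [ 0.5117 -0.2769  0.1908] [ 0.2919 -0.1041 -0.5374]
pink shift px [0 0] 0.998
jar shift px [0 0] 0.994
eyep shift px [0 0] 0.999
```

```bash
python3 -c "
from plant import arm;print(arm.job_done())"
```

```text
the job is handed in; nothing more can be done
None
```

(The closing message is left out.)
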